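Dial the job code into the stitch counter

ROBOT

A 6-joint arm with a two-finger parallel gripper is mounted at the origin on the work surface. World frame = base frame: x ahead of the robot, y to its left, z up, the work surface at z = 0. Lengths are in m, angles in rad, forces in N, time in s.
With the tool pointing down it reaches from about 0.25 to 0.725 m from the base axis. Payload 4 kg.
Tool frame: the origin (TCP) lies midway between the tips of the shut fingers; the grasp point (between the pads) lies bot.tcp_to_grasp behind it (bot.tcp_to_grasp is the distance from the TCP to the grasp point, in m); z points along the fingers, y is the line along which they close (so a half turn about z gives the same grasp; the last joint's range is limited). The gripper opens to 85 mm and grips with 20 to 120 N. Pads are 22 mm wide; open, the fingers measure 114 mm over their backs; the gripper's body (76 mm by 85 mm) begins 54 mm behind the grasp point. The pads swing forward as they close: fully open they stand 13 mm farther back than shut.
Start: joints at [-1.204, 0.241, 0.005, 1.335, 0, 1.571], TCP at [0.179, -0.467, 0.231] pointing down, gripper open.
Joint ranges: [-2.72, 2.72], [-1.05, 1.87], [-1.09, 1.28], [-1.99, 2.15], [-1.42, 1.44], [-3.14, 3.14]. Speed limits (rad/s): [2.79, 2.79, 3.14, 3.14, 3.14, 3.14].

INTERFACE

Orientations are given as a unit quaternion [x, y, z, w].
In Python, from workcell import readout, camera, bot gives the robot as it stands. The module is installed in compiled form; this text tells all that it offers.
- The arm moves only by the tool jog_arm, never from a script. Its argument "motion" is a list of rows, each an object of numbers: "x", "y", "z": the shift along the tool's x, y, z in mm; "spin": the turn about the tool's z in degrees; "fingers": the closure, from -1 (fully open) to 1 (shut). A call has 1 to 8 rows; each row is the pose to reach, as a shift and turn from the pose commanded when the call began, along the tool's axes at that moment; what a row does not reach only later rows make up. A row lasts 1/8 s, in which the tool goes at most 62.5 mm and 10.7 degrees, less where a joint would pass 70% of its speed; a pose out of reach is approached as far as the arm can. A call with a gripper value outside its range is refused whole. The fingers move at their own pace and stop on an object; the grip force is fixed at half the most. Time passes only in rows, so rows that repeat a pose let the fingers close. It gives the time, the measured TCP pose, the force, the opening and the grip force at its end, in the units of the state.
- readout.get_obs(): the state, without advancing time (a new reading comes with each control period).
- camera(name): name is "scene" or "top"; returns a dict with "pixels" (420x560x3 uint8, red, green, blue), "K" (3x3 intrinsics, pixels), "rvec" (rotation vector, rad) and "tvec" (3), from world to camera coordinates, as OpenCV has them. Camera axes: x right, y down, z forward; pixel columns grow to the right and rows downward; lengths in m; the calibration is good to about 2 mm. A picture is of the moment at which its call begins. There is no depth.
- bot.job_done(): hands the job in; it is judged then, once.
The state is a dict: "clock": time; "joint_pos": joint angles; "joint_vel": joint speeds; "tau": joint torques, N m; "eef_pos": TCP position; "tool_rot": TCP orientation; "ft_force": force on the tool from outside, world axes, zero at the start; "ft_torque": the same for the moment, N m; "grip_width": finger opening in m; "grasp_force": force on a finger pad.
Only numpy, scipy, OpenCV 4.12 (cv2) and the standard library are available. Lean on these libraries where they do the work, as an engineer would, in place of code of your own. Each camera call takes 0.05 s, during which the arm holds its last target. There are 200 camera calls.

TASK

The tags in the wooden job rack give the stitch counter's code: the number of studs on the left, middle and right tag, as seen from the robot, is the digit for the left, middle and right wheel of the counter. Move each wheel's lever exactly to its digit, and only when all three are set press the load button on the grey box fully down and let it go. Leave everything else on the bench where it is.

Things in the scene. Friction and masses are not known exactly. Their poses are not given: they have to be found in the camera images.
- bank: fixed stack of three digit wheels with levers, side by side on one axle along its own y, 85 mm above its origin (underside centre); its +x side faces away from the robot. Base 130 x 200 x 52 mm; wheels at y = +40, 0, -40 mm between black cheeks of 42 mm radius; end blocks at y = +-82, 116 mm tall. White marks on the cheek at each wheel's +y side: digits 0 (wide mark, lowest, farthest from the robot) to 5 (nearest)
- rack: fixed wooden job rack, 70 x 190 mm, 24 mm tall, with three bays along its own y, centres at y = +58.5 (left), 0 (middle), -58.5 mm (right); origin at the centre of its underside. The left, middle and right bays give the digits of the left, middle and right wheels
- tag1_top (a point): centre of the top face of the code tag that bears 1 stud, i.e. that stands for digit 1. Steel tag 50 x 44 x 14 mm, fixed in a bay of the rack, studs of 11 mm across and 6 mm tall on top
- tag2_top (a point): centre of the top face of the code tag that bears 2 studs, i.e. that stands for digit 2. Steel tag 50 x 44 x 14 mm, fixed in a bay of the rack, studs of 11 mm across and 6 mm tall on top
- tag4_top (a point): centre of the top face of the code tag that bears 4 studs, i.e. that stands for digit 4. Steel tag 50 x 44 x 14 mm, fixed in a bay of the rack, studs of 11 mm across and 6 mm tall on top
- wheel_left (a joint): angle of the left (+y end of the bank) wheel, rad: digit d is at 0.2 x d, from 0 (digit 0) to 1.0 (digit 5), stops at -0.03 and 1.03. The lever leans (0.8 minus the value) rad from vertical towards the bank's +x side (away from the robot), so the value grows as the lever moves to -x. Friction (about 2.5 N at the bar) holds it wherever it is left; no detents
- bar_left (a point): centre of the cross bar at the end of the left (+y end of the bank) wheel's lever: a round steel bar 12 mm thick, 24 mm long along the axle (the bank's y), 75 mm from the axle line, on a stem 6 mm thick and 12 mm wide; 27 mm are free between the bar and the cheeks; neighbouring bars are 40 mm apart
- wheel_mid (a joint): angle of the middle wheel, rad: digit d is at 0.2 x d, from 0 (digit 0) to 1.0 (digit 5), stops at -0.03 and 1.03. The lever leans (0.8 minus the value) rad from vertical towards the bank's +x side (away from the robot), so the value grows as the lever moves to -x. Friction (about 2.5 N at the bar) holds it wherever it is left; no detents
- bar_mid (a point): centre of the cross bar at the end of the middle wheel's lever: a round steel bar 12 mm thick, 24 mm long along the axle (the bank's y), 75 mm from the axle line, on a stem 6 mm thick and 12 mm wide; 27 mm are free between the bar and the cheeks; neighbouring bars are 40 mm apart
- wheel_right (a joint): angle of the right (-y end of the bank) wheel, rad: digit d is at 0.2 x d, from 0 (digit 0) to 1.0 (digit 5), stops at -0.03 and 1.03. The lever leans (0.8 minus the value) rad from vertical towards the bank's +x side (away from the robot), so the value grows as the lever moves to -x. Friction (about 2.5 N at the bar) holds it wherever it is left; no detents
- bar_right (a point): centre of the cross bar at the end of the right (-y end of the bank) wheel's lever: a round steel bar 12 mm thick, 24 mm long along the axle (the bank's y), 75 mm from the axle line, on a stem 6 mm thick and 12 mm wide; 27 mm are free between the bar and the cheeks; neighbouring bars are 40 mm apart
- load_button (a joint): travel of the load button, m: 0 released, 0.006 fully down (5 N); springs back
- load_button_top (a point): centre of the top of the load button, a round black push button 36 mm across facing up on a fixed grey box 90 x 90 x 50 mm
- thread_cone: bystander, not to be moved: cone of thread standing upright, 80 mm across the foot, 150 mm tall; origin at the centre of its underside
- oil_bottle: bystander, not to be moved: oil bottle standing upright, 56 mm across, 150 mm tall; origin at the centre of its underside
- tack_hammer: bystander, not to be moved: tack hammer lying flat, handle towards its own -x, about 260 mm long, up to 100 mm across the head; origin about half-way along, on the bench
- tack_dish: bystander, not to be moved: open steel dish, 100 mm across, 30 mm tall; origin at the centre of its underside
- staple_carton: bystander, not to be moved: cardboard carton 100 x 60 x 35 mm; origin at the centre of its underside
- bobbin: bystander, not to be moved: steel bobbin standing on its flange, 42 mm across, 20 mm tall; origin at the centre of its underside
- beeswax_block: bystander, not to be moved: block of thread wax 55 x 40 x 25 mm; origin at the centre of its underside
Not all that is in view belongs to the job. Leave any pink look-alike of the part that bears load_button alone.

How it is judged:
On the way:
1. with all three wheels on their digits, the load button is pressed fully down (((y of tag1_top in the frame of rack above 0.03 m and value of joint wheel_left between 0.13 and 0.27 rad) or (y of tag2_top in the frame of rack above 0.03 m and value of joint wheel_left between 0.33 and 0.47 rad) or (y of tag4_top in the frame of rack above 0.03 m and value of joint wheel_left between 0.73 and 0.87 rad)) and ((y of tag1_top in the frame of rack between -0.03 and 0.03 m and value of joint wheel_mid between 0.13 and 0.27 rad) or (y of tag2_top in the frame of rack between -0.03 and 0.03 m and value of joint wheel_mid between 0.33 and 0.47 rad) or (y of tag4_top in the frame of rack between -0.03 and 0.03 m and value of joint wheel_mid between 0.73 and 0.87 rad)) and ((y of tag1_top in the frame of rack below -0.03 m and value of joint wheel_right between 0.13 and 0.27 rad) or (y of tag2_top in the frame of rack below -0.03 m and value of joint wheel_right between 0.33 and 0.47 rad) or (y of tag4_top in the frame of rack below -0.03 m and value of joint wheel_right between 0.73 and 0.87 rad)) and value of joint load_button above 0.0045 m), for 0.05 s.
At the end, for the whole second after the job is handed in: each wheel stands within 0.07 rad (4 degrees, about a third of a digit step) of its tag's digit, the wheels are at rest and the load button is up again (((y of tag1_top in the frame of rack above 0.03 m and value of joint wheel_left between 0.13 and 0.27 rad) or (y of tag2_top in the frame of rack above 0.03 m and value of joint wheel_left between 0.33 and 0.47 rad) or (y of tag4_top in the frame of rack above 0.03 m and value of joint wheel_left between 0.73 and 0.87 rad)) and ((y of tag1_top in the frame of rack between -0.03 and 0.03 m and value of joint wheel_mid between 0.13 and 0.27 rad) or (y of tag2_top in the frame of rack between -0.03 and 0.03 m and value of joint wheel_mid between 0.33 and 0.47 rad) or (y of tag4_top in the frame of rack between -0.03 and 0.03 m and value of joint wheel_mid between 0.73 and 0.87 rad)) and ((y of tag1_top in the frame of rack below -0.03 m and value of joint wheel_right between 0.13 and 0.27 rad) or (y of tag2_top in the frame of rack below -0.03 m and value of joint wheel_right between 0.33 and 0.47 rad) or (y of tag4_top in the frame of rack below -0.03 m and value of joint wheel_right between 0.73 and 0.87 rad)) and value of joint load_button below 0.002 m and velocity of joint wheel_left between -0.05 and 0.05 rad/s and velocity of joint wheel_mid between -0.05 and 0.05 rad/s and velocity of joint wheel_right between -0.05 and 0.05 rad/s); the robot touches nothing.
It fails at once if the load button is pressed before all three wheels are set (not (((y of tag1_top in the frame of rack above 0.03 m and value of joint wheel_left between 0.13 and 0.27 rad) or (y of tag2_top in the frame of rack above 0.03 m and value of joint wheel_left between 0.33 and 0.47 rad) or (y of tag4_top in the frame of rack above 0.03 m and value of joint wheel_left between 0.73 and 0.87 rad)) and ((y of tag1_top in the frame of rack between -0.03 and 0.03 m and value of joint wheel_mid between 0.13 and 0.27 rad) or (y of tag2_top in the frame of rack between -0.03 and 0.03 m and value of joint wheel_mid between 0.33 and 0.47 rad) or (y of tag4_top in the frame of rack between -0.03 and 0.03 m and value of joint wheel_mid between 0.73 and 0.87 rad)) and ((y of tag1_top in the frame of rack below -0.03 m and value of joint wheel_right between 0.13 and 0.27 rad) or (y of tag2_top in the frame of rack below -0.03 m and value of joint wheel_right between 0.33 and 0.47 rad) or (y of tag4_top in the frame of rack below -0.03 m and value of joint wheel_right between 0.73 and 0.87 rad))) and value of joint load_button above 0.003 m).
It fails at once if something else on the bench is moved more than 25 mm or tipped over (distance of any of thread_cone, oil_bottle, tack_hammer, tack_dish, staple_carton, bobbin, beeswax_block from where it was at the start of the episode above 0.025 m).
It also fails if it takes over 58 s, if anything falls off the work surface, if the arm or the gripper's body presses on something with over 40 N, if the wrist force passes 120 N, or if a joint passes its speed limit or range.

## Working session

There is one attempt and no reset: what is moved stays moved. The work goes in short steps, Python scripts to look and compute and a tool call to move; the robot and the scene stay as the last step left them, time stands still between calls to the robot, and variables do not carry over. Pictures are saved under pics/ and viewed, at most 10 in all, crops included, and the job is handed in when it is done.

Besides the shell and the picture viewer there is one more tool, called after ">>>" as a command line: name --argument value ..., lists and objects as JSON in quotes. jog_arm: Moves the arm, as the interface text tells. Its arguments: {"type":"object","properties":{"motion":{"type":"array"}},"required":["motion"]}

```bash
mkdir -p pics; cat > h.py <<'E'
import numpy as np, cv2
from workcell import readout, camera, bot
def grab(n,f):
    c=camera(n); cv2.imwrite(f,c["pixels"][:,:,::-1]); np.savez('cam_'+n,**{k:np.array(c[k]) for k in("K","rvec","tvec")}); return c
def ray(n,u,v):
    c=np.load(f'cam_{n}.npz'); R=cv2.Rodrigues(c['rvec'])[0]
    d=R.T@np.linalg.inv(c['K'])@np.array([u,v,1.]); o=-R.T@c['tvec'].ravel(); return o,d
def atz(n,u,v,z):
    o,d=ray(n,u,v); return o+d*(z-o[2])/d[2]
def proj(n,P):
    c=np.load(f'cam_{n}.npz'); return cv2.projectPoints(np.array(P,float).reshape(-1,1,3),c['rvec'],c['tvec'],c['K'],None)[0].reshape(-1,2)
E
python3 - <<'E'
from h import *
a=grab('top','pics/top0.png');b=grab('scene','pics/scene0.png')
for n in('top','scene'): print(n, ray(n,280,210), a['K'][0,0])
o=readout.get_obs(); print(o['eef_pos'],o['tool_rot'],o['clock'],bot.tcp_to_grasp,o['grip_width'])
E
```

```text
top (array([0.34283734, 0.04084901, 1.05923731]), array([ 0.20510196, -0.0375209 , -0.97815699])) 417.0866239866931
scene (array([ 1.16574953, -0.76626113,  1.25817936]), array([-0.40777424,  0.52604298, -0.74663865])) 417.0866239866931
[ 0.17910138 -0.46622159  0.23050431] [ 9.83230549e-01  1.82364492e-01 -1.79073217e-04 -9.20782128e-04] 0.1 0.0187 0.0852624030974273
```

View pics/top0.png

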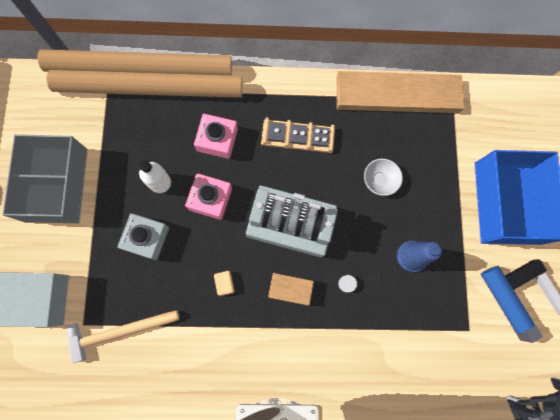

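View pics/scene0.png

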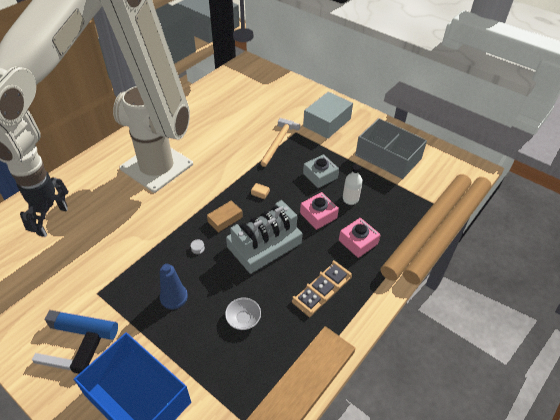

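The top view has the robot at the bottom. The bank is near (292,220), the rack near (298,134), the grey button at (140,234), and there are two pink look-alikes. I'll enlarge the bank and rack next.

```bash
python3 - <<'E'
import cv2
a=cv2.imread('pics/top0.png');b=cv2.imread('pics/scene0.png')
cv2.imwrite('pics/c1.png',cv2.resize(a[110:260,240:345],None,fx=5.2,fy=4,interpolation=3) if 0 else cv2.resize(a[110:260,235:350],None,fx=4,fy=4,interpolation=cv2.INTER_CUBIC))
cv2.imwrite('pics/c2.png',cv2.resize(b[195:275,220:310],None,fx=7,fy=7,interpolation=cv2.INTER_CUBIC))
E
```

```text
(no output)
```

View pics/c1.png

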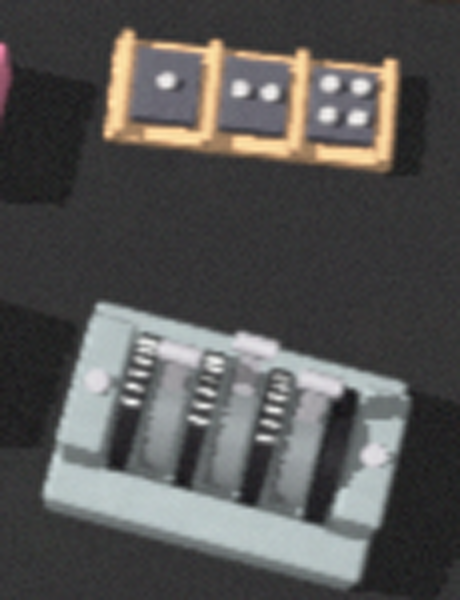

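View pics/c2.png

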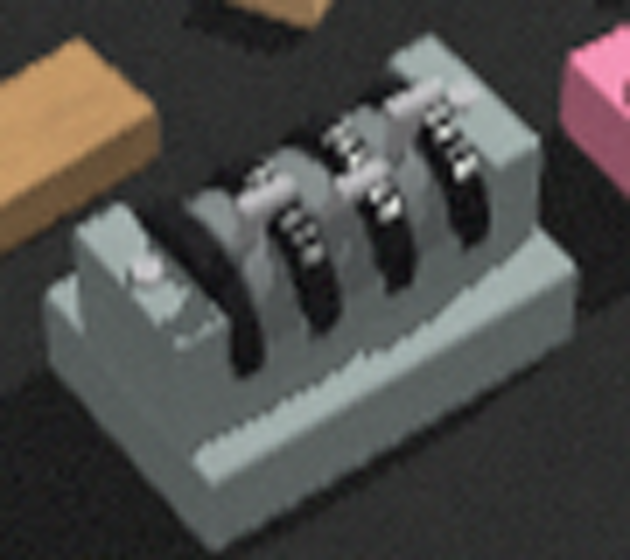

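Tags left to right are 1, 2 and 4. I'll fit the bank pose and lever angles jointly to both views.

```bash
cat > fit.py <<'E'
from h import *
from scipy.optimize import least_squares
T=lambda x,y:(234.9+x/4,109.6+y/4)
S=lambda x,y:(219.6+x/7,194.6+y/7)
ys=[.04,0,-.04]
def bars(q): return [[.075*np.sin(.8-t),y,.085+.075*np.cos(.8-t)] for t,y in zip(q,ys)]
def W(p,P):
    c,s=np.cos(p[2]),np.sin(p[2]); P=np.array(P); return np.c_[p[0]+c*P[:,0]-s*P[:,1],p[1]+s*P[:,0]+c*P[:,1],P[:,2]]
if __name__=='__main__':
    h=.052
    ct=[([.065,.1,h],T(97,303)),([.065,-.1,h],T(410,382))]
    cs=[([.065,-.1,h],S(210,480)),([.065,.1,h],S(578,275)),([.065,-.1,0],S(215,550)),([.065,.1,0],S(575,335)),([-.065,-.1,h],S(45,300))]
    bt=[T(180,353),T(257,343),T(321,384)];bs=[S(413,98),S(362,180),S(268,197)]
    def f(p):
        B=bars(p[3:6]); r=[]
        for n,c,b in(('top',ct,bt),('scene',cs,bs)):
            uv=proj(n,W(p,[a for a,_ in c]+B)); r.append(uv-np.array([z for _,z in c]+list(b)))
        return np.vstack(r).ravel()
    s=least_squares(f,[.4,0,-.2,.3,.3,.3],loss='soft_l1'); p=s.x
    print(p.round(4)); print(s.fun.reshape(-1,2).round(1).tolist() if 0 else f(p).reshape(-1,2).round(1).tolist())
    print('bars',W(p,bars(p[3:6])).round(4).tolist()); np.save('p',p)
    print('btn',atz('top',139,234,.06),'pink',atz('top',208,193,.06))
    for k,u in dict(bottle=(160,186),wax=(224,283),carton=(291,289),bobbin=(348,284)).items(): print(k,atz('top',*u,.02).round(3))
E
python3 fit.py
```

```text
[ 0.5312 -0.0264 -0.2378  0.5431  0.2813  0.4835]
[[-0.1, -0.9], [-0.6, -0.5], [-0.5, 0.1], [-0.7, 0.3], [-0.5, -0.3], [-0.2, 1.0], [0.2, -1.5], [-0.5, 1.2], [-0.2, 0.3], [-1.2, -1.1], [-0.3, 0.7], [-0.2, 0.7], [-0.9, 0.3]]
bars [[0.5592, 0.008, 0.1575], [0.5674, -0.0351, 0.1501], [0.5445, -0.0707, 0.1563]]
btn [0.4859751  0.33995119 0.06      ] pink [0.59103278 0.18007454 0.06      ]
bottle [0.616 0.309 0.02 ]
wax [0.375 0.136 0.02 ]
carton [ 0.363 -0.029  0.02 ]
bobbin [ 0.378 -0.17   0.02 ]
```

Fit residuals are within about 1.5 px. The wheels read 0.54, 0.28 and 0.48, and must go to 0.2, 0.4 and 0.8. I'll grip each bar near the fingertips, with tool y along bank x, and carry it along its arc.

```bash
cat > go.py <<'E'
import sys
from fit import *
from scipy.spatial.transform import Rotation as Ro
p=np.load('p.npy')
def bar(i,t): q=[0,0,0];q[i]=t; return W(p,[bars(q)[i]])[0]
def rel(P,o=None):
    o=o or readout.get_obs(); R=Ro.from_quat(o['tool_rot']); return (R.inv().apply(np.array(P)-o['eef_pos'])*1000).round(1)
def yaw():
    y=Ro.from_quat(readout.get_obs()['tool_rot']).as_matrix()[:,1]; return np.degrees(np.arctan2(y[1],y[0]))
E
python3 - <<'E'
from go import *
print('spin',-(np.degrees(p[2])-yaw()))
b=bar(1,p[4]); print(b, rel(b+[0,0,.07]))
E
```

```text
spin -55.35839084071359
[ 0.56737791 -0.03511761  0.15013441] [ 517.1 -263.2   10.9]
```

>>> jog_arm --motion '[{"x": 40, "y": -20, "z": 0, "spin": -5, "fingers": -1}, {"x": 90, "y": -45, "z": 0, "spin": -12, "fingers": -1}, {"x": 140, "y": -71, "z": 0, "spin": -19, "fingers": -1}, {"x": 190, "y": -97, "z": 0, "spin": -26, "fingers": -1}, {"x": 240, "y": -122, "z": 0, "spin": -33, "fingers": -1}, {"x": 290, "y": -148, "z": 0, "spin": -40, "fingers": -1}, {"x": 340, "y": -173, "z": 0, "spin": -48, "fingers": -1}, {"x": 385, "y": -196, "z": 0, "spin": -55.4, "fingers": -1}]'

```text
clock: 1.1
eef_pos: [0.4693, -0.1439, 0.231]
tool_rot: [0.784, 0.62, -0.0, -0.0]
ft_force: [0.2, -0.3, 1.3]
grip_width: 0.0853
grasp_force: 0.0
```

```bash
python3 - <<'E'
from go import *
print('spin',-(np.degrees(p[2])-yaw()),readout.get_obs()['joint_pos'].round(2) if hasattr(readout.get_obs()['joint_pos'],'round') else '')
b=bar(1,p[4]); print(rel(b+[0,0,.07]))
E
```

```text
spin 0.3273601937461663 [-0.3   0.22 -0.02  1.33 -0.    1.51]
[128.5  70.4  10.8]
```

>>> jog_arm --motion '[{"x": 45, "y": 25, "z": 4}, {"x": 90, "y": 50, "z": 8}, {"x": 128, "y": 70, "z": 11}, {"x": 128, "y": 70, "z": 11}, {"x": 128, "y": 70, "z": 11}, {"x": 128, "y": 70, "z": 11}]'

```text
validation failed for argument at $.mo...
```

```bash
python3 - <<'E'
from go import *
print('spin',-(np.degrees(p[2])-yaw()))
b=bar(1,p[4]); print(rel(b-[0,0,.006]))
E
```

```text
spin 0.3273601937461663
[128.5  70.5  86.8]
```

All fields are required in each row.

>>> jog_arm --motion '[{"x": 45, "y": 25, "z": 4, "spin": 0, "fingers": -1}, {"x": 90, "y": 50, "z": 8, "spin": 0, "fingers": -1}, {"x": 128, "y": 70, "z": 11, "spin": 0, "fingers": -1}, {"x": 128, "y": 70, "z": 11, "spin": 0, "fingers": -1}, {"x": 128, "y": 70, "z": 11, "spin": 0, "fingers": -1}, {"x": 128, "y": 70, "z": 11, "spin": 0, "fingers": -1}]'

```text
clock: 1.85
eef_pos: [0.5658, -0.0387, 0.2204]
tool_rot: [0.786, 0.618, -0.0, -0.0]
ft_force: [-0.4, 0.0, 0.4]
grip_width: 0.0857
grasp_force: 0.0
```

```bash
python3 - <<'E'
from go import *
print('spin',-(np.degrees(p[2])-yaw()))
b=bar(1,p[4]); print(rel(b-[0,0,.006]))
E
```

```text
spin -0.04190051177322118
[ 3.9  0.7 76.3]
```

>>> jog_arm --motion '[{"x": 4, "y": 1, "z": 30, "spin": 0, "fingers": -1}, {"x": 4, "y": 1, "z": 60, "spin": 0, "fingers": -1}, {"x": 4, "y": 1, "z": 76, "spin": 0, "fingers": -1}, {"x": 4, "y": 1, "z": 76, "spin": 0, "fingers": -1}, {"x": 4, "y": 1, "z": 76, "spin": 0, "fingers": 0.4}, {"x": 4, "y": 1, "z": 76, "spin": 0, "fingers": 0.4}, {"x": 4, "y": 1, "z": 76, "spin": 0, "fingers": 0.4}, {"x": 4, "y": 1, "z": 76, "spin": 0, "fingers": 0.4}]'

```text
clock: 2.85
eef_pos: [0.5686, -0.0341, 0.1447]
tool_rot: [0.786, 0.619, 0.0, 0.0]
ft_force: [0.4, -1.3, 0.6]
grip_width: 0.0256
grasp_force: 0.0
```

>>> jog_arm --motion '[{"x": 0, "y": 0, "z": 0, "spin": 0, "fingers": 1}, {"x": 0, "y": 0, "z": 0, "spin": 0, "fingers": 1}, {"x": 0, "y": 0, "z": 0, "spin": 0, "fingers": 1}, {"x": 0, "y": 0, "z": 0, "spin": 0, "fingers": 1}]'

```text
clock: 3.35
eef_pos: [0.5683, -0.034, 0.1445]
tool_rot: [0.786, 0.619, 0.0, -0.0]
ft_force: [-1.6, 1.3, 3.4]
grip_width: 0.0096
grasp_force: 56.4
```

```bash
python3 - <<'E'
from go import *
o=readout.get_obs();print(o['ft_force'],o['grip_width'])
b=bar(1,p[4]); print(rel(b-[0,0,.006])); print(rel(bar(1,.4)-[0,0,.006]))
E
```

```text
[-1.59006869  1.29886483  3.42048959] 0.009556400344498934
[-1.3 -0.6  0.4]
[-1.3 -8.6 -3.6]
```

>>> jog_arm --motion '[{"x": 0, "y": -2, "z": -1, "spin": 0, "fingers": 1}, {"x": 0, "y": -4, "z": -2, "spin": 0, "fingers": 1}, {"x": 0, "y": -6, "z": -3, "spin": 0, "fingers": 1}, {"x": 0, "y": -8.6, "z": -3.6, "spin": 0, "fingers": 1}, {"x": 0, "y": -8.6, "z": -3.6, "spin": 0, "fingers": 1}, {"x": 0, "y": -8.6, "z": -3.6, "spin": 0, "fingers": 1}]'

```text
clock: 4.1
eef_pos: [0.5614, -0.0323, 0.1486]
tool_rot: [0.786, 0.618, 0.001, 0.001]
ft_force: [5.6, -1.9, -2.6]
grip_width: 0.0095
grasp_force: 58.5
```

```bash
python3 - <<'E'
from go import *
import cv2
o=readout.get_obs();print(o['ft_force'],o['grip_width'],rel(bar(1,.4)-[0,0,.006]))
c=grab('scene','pics/s1.png')
a=cv2.imread('pics/s1.png');cv2.imwrite('pics/s1c.png',cv2.resize(a[195:275,220:310],None,fx=7,fy=7,interpolation=cv2.INTER_CUBIC))
E
```

```text
[ 5.61769432 -1.9033055  -2.64293078] 0.00945357181451467 [-1.4 -1.5  0.5]
```

View pics/s1c.png

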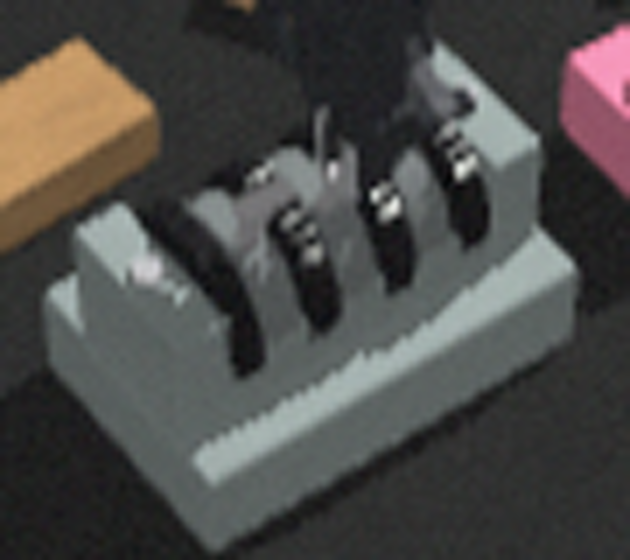

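The gripper shades the bar, but the 6 N force shows the lever is following. I'll make up the last 1.5 mm, open, lift, and find the offset to the left bar.

>>> jog_arm --motion '[{"x": 0, "y": -1.5, "z": 0, "spin": 0, "fingers": 1}, {"x": 0, "y": -1.5, "z": 0, "spin": 0, "fingers": 1}, {"x": 0, "y": -1.5, "z": 0, "spin": 0, "fingers": 0}, {"x": 0, "y": -1.5, "z": 0, "spin": 0, "fingers": 0}, {"x": 0, "y": -1.5, "z": 0, "spin": 0, "fingers": 0}, {"x": 0, "y": -1.5, "z": -30, "spin": 0, "fingers": 0}, {"x": 0, "y": -1.5, "z": -60, "spin": 0, "fingers": -0.5}, {"x": 0, "y": -1.5, "z": -60, "spin": 0, "fingers": -0.5}]'

```text
clock: 5.15
eef_pos: [0.56, -0.0318, 0.2105]
tool_rot: [0.786, 0.619, 0.002, 0.002]
ft_force: [-0.4, -0.5, 0.2]
grip_width: 0.0642
grasp_force: 0.0
```

```bash
python3 - <<'E'
from go import *
for i,t,g in((0,p[3],.2),(2,p[5],.8)): print(i,rel(bar(i,t)-[0,0,.006]),rel(bar(i,t/2+g/2)-[0,0,.006]),rel(bar(i,g)-[0,0,.006]))
E
```

```text
0 [ 38.4 -10.4  58.9] [38.4  1.7 63.3] [38.4 12.8 69.6]
2 [-41.6  -6.2  60.1] [-41.6 -17.7  57.3] [-41.6 -29.5  56.3]
```

>>> jog_arm --motion '[{"x": 38.5, "y": -10.5, "z": 0, "spin": 0, "fingers": -0.5}, {"x": 38.5, "y": -10.5, "z": 0, "spin": 0, "fingers": -0.5}, {"x": 38.5, "y": -10.5, "z": 30, "spin": 0, "fingers": -0.5}, {"x": 38.5, "y": -10.5, "z": 59, "spin": 0, "fingers": -0.5}, {"x": 38.5, "y": -10.5, "z": 59, "spin": 0, "fingers": -0.5}, {"x": 38.5, "y": -10.5, "z": 59, "spin": 0, "fingers": 0.4}, {"x": 38.5, "y": -10.5, "z": 59, "spin": 0, "fingers": 0.4}, {"x": 38.5, "y": -10.5, "z": 59, "spin": 0, "fingers": 1}]'

```text
clock: 6.15
eef_pos: [0.5587, 0.008, 0.1503]
tool_rot: [0.786, 0.618, 0.001, 0.001]
ft_force: [-0.0, -0.4, 7.4]
grip_width: 0.0099
grasp_force: 47.2
```

>>> jog_arm --motion '[{"x": 0, "y": 0, "z": 0, "spin": 0, "fingers": 1}, {"x": 0, "y": 0, "z": 0, "spin": 0, "fingers": 1}, {"x": 0, "y": 0, "z": 0, "spin": 0, "fingers": 1}, {"x": 0, "y": 0, "z": 0, "spin": 0, "fingers": 1}]'

```text
clock: 6.65
eef_pos: [0.5587, 0.008, 0.1503]
tool_rot: [0.786, 0.618, 0.001, 0.001]
ft_force: [1.0, -1.3, 5.9]
grip_width: 0.0096
grasp_force: 58.9
```

```bash
python3 - <<'E'
from go import *
o=readout.get_obs();print(o['ft_force'],o['grip_width'])
for t in np.linspace(p[3],.2,5): print(rel(bar(0,t)-[0,0,.006]))
E
```

```text
[ 0.99074878 -1.26456872  5.88553666] 0.00958340941050043
[ 0.1  0.5 -1.2]
[0.1 6.6 0.7]
[ 0.1 12.6  3.2]
[ 0.1 18.3  6.1]
[ 0.1 23.7  9.5]
```

>>> jog_arm --motion '[{"x": 0, "y": 4, "z": 1, "spin": 0, "fingers": 1}, {"x": 0, "y": 8, "z": 2.5, "spin": 0, "fingers": 1}, {"x": 0, "y": 12.6, "z": 4.2, "spin": 0, "fingers": 1}, {"x": 0, "y": 16, "z": 6, "spin": 0, "fingers": 1}, {"x": 0, "y": 20, "z": 8, "spin": 0, "fingers": 1}, {"x": 0, "y": 24, "z": 10.2, "spin": 0, "fingers": 1}, {"x": 0, "y": 24.5, "z": 10.2, "spin": 0, "fingers": 1}, {"x": 0, "y": 24.5, "z": 10.2, "spin": 0, "fingers": 1}]'

```text
clock: 7.65
eef_pos: [0.5797, 0.0028, 0.1414]
tool_rot: [0.786, 0.619, -0.0, -0.001]
ft_force: [-6.6, 0.2, 18.2]
grip_width: 0.0097
grasp_force: 80.9
```

```bash
python3 - <<'E'
from go import *
o=readout.get_obs();print(o['ft_force'],o['grip_width'])
print(rel(bar(0,.2)-[0,0,.006]))
E
```

```text
[-6.63103323  0.17393035 18.23410177] 0.009691158497280174
[0.2 2.2 0.5]
```

>>> jog_arm --motion '[{"x": 0, "y": 2, "z": -1, "spin": 0, "fingers": 1}, {"x": 0, "y": 2, "z": -1, "spin": 0, "fingers": 1}, {"x": 0, "y": 2, "z": -1, "spin": 0, "fingers": 0}, {"x": 0, "y": 2, "z": -1, "spin": 0, "fingers": 0}, {"x": 0, "y": 2, "z": -1, "spin": 0, "fingers": 0}, {"x": 0, "y": 2, "z": -30, "spin": 0, "fingers": 0}, {"x": 0, "y": 2, "z": -69, "spin": 0, "fingers": -0.5}, {"x": 0, "y": 2, "z": -69, "spin": 0, "fingers": -0.5}]'

```text
clock: 8.65
eef_pos: [0.5854, 0.002, 0.211]
tool_rot: [0.786, 0.619, 0.003, 0.002]
ft_force: [-0.0, -0.7, -0.6]
grip_width: 0.0643
grasp_force: 0.0
```

```bash
python3 - <<'E'
from go import *
for t in np.linspace(p[5],.8,5): print(rel(bar(2,t)-[0,0,.006]))
E
```

```text
[-80.4 -23.1  60.5]
[-80.4 -28.8  58.8]
[-80.4 -34.6  57.6]
[-80.3 -40.5  56.9]
[-80.3 -46.4  56.6]
```

>>> jog_arm --motion '[{"x": -40, "y": -12, "z": 0, "spin": 0, "fingers": -0.5}, {"x": -80.4, "y": -23, "z": 0, "spin": 0, "fingers": -0.5}, {"x": -80.4, "y": -23, "z": 0, "spin": 0, "fingers": -0.5}, {"x": -80.4, "y": -23, "z": 30, "spin": 0, "fingers": -0.5}, {"x": -80.4, "y": -23, "z": 60, "spin": 0, "fingers": -0.5}, {"x": -80.4, "y": -23, "z": 60, "spin": 0, "fingers": -0.5}, {"x": -80.4, "y": -23, "z": 60, "spin": 0, "fingers": 0.4}, {"x": -80.4, "y": -23, "z": 60, "spin": 0, "fingers": 0.4}]'

```text
clock: 9.65
eef_pos: [0.5431, -0.0707, 0.1491]
tool_rot: [0.786, 0.619, 0.001, 0.001]
ft_force: [-0.1, 0.9, -0.9]
grip_width: 0.0282
grasp_force: 0.0
```

>>> jog_arm --motion '[{"x": 0, "y": 0, "z": 0, "spin": 0, "fingers": 1}, {"x": 0, "y": 0, "z": 0, "spin": 0, "fingers": 1}, {"x": 0, "y": 0, "z": 0, "spin": 0, "fingers": 1}, {"x": 0, "y": 0, "z": 0, "spin": 0, "fingers": 1}]'

```text
clock: 10.15
eef_pos: [0.5434, -0.0709, 0.1492]
tool_rot: [0.786, 0.618, 0.001, 0.001]
ft_force: [1.6, 0.3, 6.5]
grip_width: 0.0094
grasp_force: 58.9
```

```bash
python3 - <<'E'
from go import *
o=readout.get_obs();print(o['ft_force'],o['grip_width'])
for t in np.linspace(p[5],.8,5): print(rel(bar(2,t)-[0,0,.006]))
E
```

```text
[1.62839783 0.31085973 6.46866909] 0.009364763747269748
[ 0.4  1.  -1.1]
[ 0.5 -4.7 -2.7]
[  0.5 -10.5  -3.9]
[  0.5 -16.4  -4.6]
[  0.5 -22.3  -4.9]
```

>>> jog_arm --motion '[{"x": 0, "y": -4, "z": -1, "spin": 0, "fingers": 1}, {"x": 0, "y": -8, "z": -2, "spin": 0, "fingers": 1}, {"x": 0, "y": -12, "z": -3, "spin": 0, "fingers": 1}, {"x": 0, "y": -16, "z": -3.5, "spin": 0, "fingers": 1}, {"x": 0, "y": -20, "z": -4, "spin": 0, "fingers": 1}, {"x": 0, "y": -24, "z": -4.2, "spin": 0, "fingers": 1}, {"x": 0, "y": -24, "z": -4.2, "spin": 0, "fingers": 1}, {"x": 0, "y": -24, "z": -4.2, "spin": 0, "fingers": 1}]'

```text
clock: 11.15
eef_pos: [0.5218, -0.0655, 0.1538]
tool_rot: [0.786, 0.618, 0.003, 0.003]
ft_force: [5.2, -0.1, 4.7]
grip_width: 0.0092
grasp_force: 58.9
```

```bash
python3 - <<'E'
from go import *
o=readout.get_obs();print(o['ft_force'],o['grip_width'])
print(rel(bar(2,.8)-[0,0,.006]))
E
```

```text
[ 5.18333879 -0.0636744   4.71082311] 0.00917017156477574
[ 0.3 -0.1 -0.2]
```

Right on target. I'll release, retreat up and toward the button (+y), then look.

>>> jog_arm --motion '[{"x": 0, "y": 0, "z": 0, "spin": 0, "fingers": 0}, {"x": 0, "y": 0, "z": 0, "spin": 0, "fingers": 0}, {"x": 0, "y": 0, "z": 0, "spin": 0, "fingers": 0}, {"x": 0, "y": 0, "z": -40, "spin": 0, "fingers": 0}, {"x": 0, "y": 0, "z": -90, "spin": 0, "fingers": 0}, {"x": 40, "y": -50, "z": -90, "spin": 0, "fingers": 1}, {"x": 90, "y": -80, "z": -90, "spin": 0, "fingers": 1}, {"x": 140, "y": -110, "z": -90, "spin": 0, "fingers": 1}]'

```text
clock: 12.15
eef_pos: [0.4434, 0.0979, 0.2418]
tool_rot: [0.786, 0.618, -0.0, -0.0]
ft_force: [1.0, 1.2, 0.9]
grip_width: 0.0003
grasp_force: 0.0
```

>>> jog_arm --motion '[{"x": 50, "y": -30, "z": 0, "spin": 0, "fingers": 1}, {"x": 100, "y": -30, "z": 0, "spin": 0, "fingers": 1}, {"x": 150, "y": -30, "z": 0, "spin": 0, "fingers": 1}, {"x": 180, "y": -30, "z": 0, "spin": 0, "fingers": 1}, {"x": 180, "y": -30, "z": 0, "spin": 0, "fingers": 1}]'

```text
clock: 12.78
eef_pos: [0.4573, 0.2804, 0.2407]
tool_rot: [0.785, 0.62, -0.001, -0.0]
ft_force: [-0.6, -0.4, 0.2]
grip_width: -0.0
grasp_force: 0.0
```

```bash
python3 - <<'E'
from go import *
grab('scene','pics/s2.png');grab('top','pics/t2.png')
a=cv2.imread('pics/s2.png')[195:275,220:310];b=cv2.imread('pics/t2.png')[180:260,240:345]
z=np.zeros((600,800,3),np.uint8)
A=cv2.resize(a,(450,400),interpolation=2);B=cv2.resize(b,(350,267),interpolation=2)
cv2.imwrite('pics/m2.png',cv2.resize(a,None,fx=7,fy=7,interpolation=2));cv2.imwrite('pics/m3.png',cv2.resize(b,None,fx=7,fy=7,interpolation=2))
print(readout.get_obs()['eef_pos'])
E
```

```text
[0.45705765 0.27831524 0.24117125]
```

View pics/m2.png

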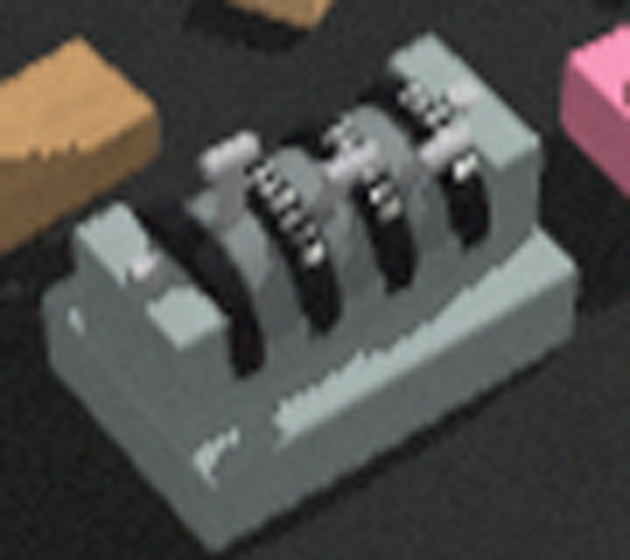

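View pics/m3.png

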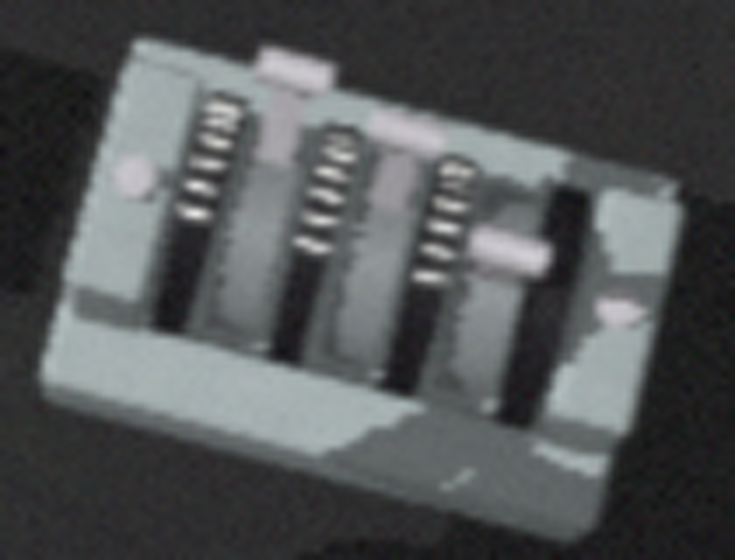

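All three bars are clear in both crops. In the scene crop they are at (447,147), (355,163) and (230,155); in the top crop at (297,70), (407,133) and (511,253). I'll refit.

```bash
python3 - <<'E'
from go import *
U=lambda x,y:(239.6+x/7,179.6+y/7); h=.052
ct=[([.065,.1,h],U(135,42)),([.065,-.1,h],U(684,187)),([-.065,.1,h],U(43,380))]
cs=[([.065,-.1,h],S(210,480)),([.065,.1,h],S(578,275)),([.065,-.1,0],S(215,550)),([.065,.1,0],S(575,335)),([-.065,-.1,h],S(45,300))]
bt=[U(297,70),U(407,133),U(511,253)];bs=[S(447,147),S(355,163),S(230,155)]
def run(use,fixed=None):
    def f(p):
        q=p if fixed is None else np.r_[fixed,p]
        B=bars(q[3:6]); r=[]
        for n,c,b in(('top',ct,bt),('scene',cs,bs)):
            if n in use:
                uv=proj(n,W(q,[a for a,_ in c]+B)); r.append(uv-np.array([z for _,z in c]+list(b)))
        return np.vstack(r).ravel()
    s=least_squares(f,np.r_[p[:3],.2,.4,.8] if fixed is None else [.2,.4,.8],loss='soft_l1'); print(use,s.x.round(3),f(s.x).reshape(-1,2).round(1).tolist())
run(['top','scene']);run(['top']);run(['scene']);run(['top'],p[:3]);run(['scene'],p[:3])
# button: centre + rim consistency
for z in(.05,.056,.06,.065,.07): print(z,atz('top',139,234,z).round(4),proj('scene',[atz('top',139,234,z)]).round(1))
a=cv2.imread('pics/top0.png')[205:265,110:175];b=cv2.imread('pics/scene0.png')[145:195,290:350]
cv2.imwrite('pics/b.png',np.hstack([cv2.resize(a,(390,360),interpolation=2),cv2.resize(b,(390,360)if 0 else (390,360),interpolation=2)]))
E
```

```text
['top', 'scene'] [ 0.531 -0.026 -0.241  0.215  0.398  0.813] [[0.1, -1.2], [-0.6, -1.5], [-0.8, 0.4], [-0.5, 0.1], [-0.1, -0.0], [-0.5, -0.2], [-0.3, 0.8], [0.2, -1.5], [-0.5, 1.0], [-0.1, 0.3], [-1.1, -1.3], [-0.5, 0.5], [-0.8, 0.5], [-0.4, 0.1]]
['top'] [ 0.529 -0.026 -0.249  0.172  0.365  0.786] [[0.5, -0.6], [-0.3, -0.3], [-0.7, 0.9], [0.1, 0.0], [0.4, 0.1], [-0.1, -0.0]]
['scene'] [ 0.532 -0.024 -0.243  0.227  0.4    0.814] [[0.1, 0.6], [0.7, -1.7], [-0.1, 0.8], [0.3, 0.2], [-0.6, -1.6], [-0.2, 0.1], [-0.4, 0.2], [0.1, -0.1]]
['top'] [0.207 0.402 0.821] [[0.1, -1.1], [-0.5, -1.7], [-0.5, 0.4], [-0.3, -0.1], [0.0, 0.0], [-0.4, -0.1]]
['scene'] [0.226 0.401 0.809] [[-0.2, 1.0], [0.2, -1.5], [-0.5, 1.2], [-0.2, 0.3], [-1.2, -1.1], [-0.7, 0.4], [-0.9, 0.5], [-0.4, 0.3]]
0.05 [0.4874 0.3429 0.05  ] [[322.2 165. ]]
0.056 [0.4865 0.3411 0.056 ] [[321.8 163.9]]
0.06 [0.486 0.34  0.06 ] [[321.6 163.1]]
0.065 [0.4853 0.3385 0.065 ] [[321.3 162.2]]
0.07 [0.4845 0.337  0.07  ] [[321.  161.3]]
```

View pics/b.png

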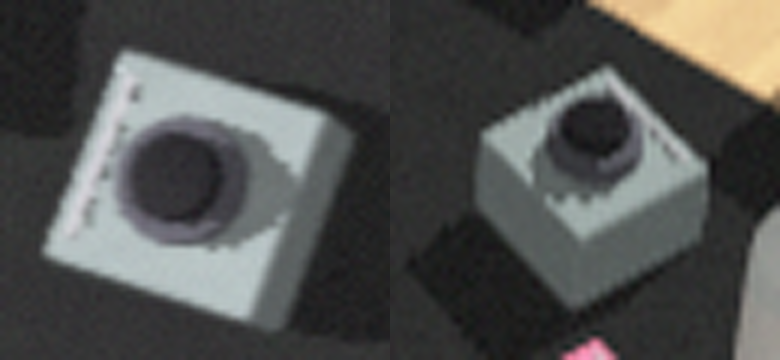

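The wheels read about 0.21, 0.40 and 0.81, all on their digits. The button top triangulates to about (0.485, 0.338, 0.067).

```bash
python3 - <<'E'
from go import *
print(rel([.485,.338,.085]))
E
```

```text
[ 64.9  13.4 156. ]
```

>>> jog_arm --motion '[{"x": 35, "y": 7, "z": 0, "spin": 0, "fingers": 1}, {"x": 65, "y": 13.5, "z": 20, "spin": 0, "fingers": 1}, {"x": 65, "y": 13.5, "z": 60, "spin": 0, "fingers": 1}, {"x": 65, "y": 13.5, "z": 100, "spin": 0, "fingers": 1}, {"x": 65, "y": 13.5, "z": 135, "spin": 0, "fingers": 1}, {"x": 65, "y": 13.5, "z": 156, "spin": 0, "fingers": 1}, {"x": 65, "y": 13.5, "z": 156, "spin": 0, "fingers": 1}, {"x": 65, "y": 13.5, "z": 156, "spin": 0, "fingers": 1}]'

```text
clock: 13.88
eef_pos: [0.4868, 0.3383, 0.0871]
tool_rot: [0.786, 0.618, 0.001, 0.0]
ft_force: [0.1, 1.2, 0.9]
grip_width: -0.0
grasp_force: 0.0
```

>>> jog_arm --motion '[{"x": 0, "y": 0, "z": 5, "spin": 0, "fingers": 1}, {"x": 0, "y": 0, "z": 10, "spin": 0, "fingers": 1}, {"x": 0, "y": 0, "z": 15, "spin": 0, "fingers": 1}, {"x": 0, "y": 0, "z": 18, "spin": 0, "fingers": 1}, {"x": 0, "y": 0, "z": 18, "spin": 0, "fingers": 1}]'

```text
clock: 14.5
eef_pos: [0.4862, 0.3389, 0.0681]
tool_rot: [0.786, 0.619, 0.0, 0.0]
ft_force: [-0.7, -0.5, 3.8]
grip_width: 0.0003
grasp_force: 1.8
```

Contact at about z = 0.068. I'll press about 8 mm further.

>>> jog_arm --motion '[{"x": 0, "y": 0, "z": 3, "spin": 0, "fingers": 1}, {"x": 0, "y": 0, "z": 6, "spin": 0, "fingers": 1}, {"x": 0, "y": 0, "z": 8, "spin": 0, "fingers": 1}, {"x": 0, "y": 0, "z": 8, "spin": 0, "fingers": 1}, {"x": 0, "y": 0, "z": 8, "spin": 0, "fingers": 1}]'

```text
clock: 15.12
eef_pos: [0.4864, 0.339, 0.0656]
tool_rot: [0.786, 0.619, 0.002, 0.0]
ft_force: [-9.7, -7.1, 31.6]
grip_width: -0.0002
grasp_force: 15.6
```

The force rose to 32 N within 2.5 mm, so the button bottomed out. I'll let it go and retreat.

>>> jog_arm --motion '[{"x": 0, "y": 0, "z": 0, "spin": 0, "fingers": 1}, {"x": 0, "y": 0, "z": -30, "spin": 0, "fingers": 1}, {"x": 0, "y": 0, "z": -80, "spin": 0, "fingers": 1}, {"x": 0, "y": 0, "z": -120, "spin": 0, "fingers": 1}, {"x": 0, "y": 0, "z": -120, "spin": 0, "fingers": 1}, {"x": 0, "y": 0, "z": -120, "spin": 0, "fingers": 1}]'

```text
clock: 15.88
eef_pos: [0.4857, 0.3385, 0.1789]
tool_rot: [0.786, 0.619, -0.001, -0.0]
ft_force: [0.1, -0.8, -0.2]
grip_width: -0.0
grasp_force: 0.0
```

```bash
python3 - <<'E'
from h import *
o=readout.get_obs(); print(o['eef_pos'],o['ft_force']); print(bot.job_done())
E
```

```text
[0.48566148 0.33851101 0.17893225] [ 0.06080863 -0.79145585 -0.23829588]
the job is handed in; nothing more can be done
None
```

I set the wheels to 1-2-4 (measured at about 0.21, 0.40 and 0.81 rad), pressed the load button until it bottomed out, let it go, and handed the job in; no verdict was returned.

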